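# Open a child-proof bottle of contact cleaner in its holder

## Robot

A 6-joint arm with a two-finger parallel gripper is mounted at the origin on the work surface; the furniture and walls round the work are solid. World frame = base frame: x ahead of the robot, y to its left, z up, the work surface at z = 0. Lengths are in m, angles in rad, forces in N, time in s.
With the tool pointing down it reaches from about 0.3 to 0.875 m from the base axis. Payload 6.4 kg.
Tool frame: the origin (TCP) lies at the very end of the fingers, on their centre line; the grasp point (between the pads) lies 19 mm behind it; z points along the fingers, y is the line along which they close (so a half turn about z gives the same grasp; the last joint's range is limited). The gripper opens to 85 mm and grips with 20 to 120 N. Pads are 22 mm wide; open, the fingers measure 114 mm over their backs; the gripper's body (76 mm by 85 mm) begins 54 mm behind the grasp point. The pads swing forward as they close: fully open they stand 13 mm farther back than shut.
Start: joints at [1.021, 0.181, 1.607, -0, 1.354, -0.206], TCP at [0.194, 0.541, 0.231] pointing down, gripper open.
Joint ranges: [-2.99, 2.99], [-0.89, 2.07], [0.3, 2.58], [-1.14, 4.28], [0, 2.63], [-3.12, 3.12]. Speed limits (rad/s): [2.57, 2.57, 3.01, 3.14, 3.14, 3.14].

## Interface

Orientations are given as a unit quaternion [w, x, y, z].
In Python, from bench import ctrl gives the robot as it stands.
- The arm moves only by the tool jog_arm, never from a script. Its argument "series" is a list that holds one entry, the list of rows, each a list of 7 numbers: the shift along the tool's x, y, z in mm, then the turn, a rotation vector about the tool's x, y, z in rad, then the finger opening in mm, from 0 to 85.4. In form: [[[tx, ty, tz, rx, ry, rz, gripper], ...]]. A call has exactly 10 rows; each row shifts and turns the commanded pose from where the row before left it, along the tool's axes as they then stand; what a row does not reach is not made up. A row lasts 1/10 s, in which the tool goes at most 50 mm and 8.59 degrees, less where a joint would pass 70% of its speed; a pose out of reach is approached as far as the arm can. A call with a gripper value outside its range is refused whole. The fingers move at their own pace and stop on an object; the grip force is fixed at half the most. Time passes only in rows, so rows that do not move let the fingers close, or fill a call up. It gives the time, the measured TCP pose, the force, the opening and the grip force at its end, in the units of the state.
- ctrl.get_obs(): the state, without advancing time (a new reading comes with each control period).
- ctrl.camera(name): name is "scene" or "top" or "wrist"; returns a dict with "frame" (400x640x3 uint8, blue, green, red), "z_map" (400x640 float32, m along the optical axis (not along the pixel's ray), 0 where there is no reading), "fx", "fy", "cx", "cy" (pixels), "xyz" and "rotation" of the camera in the world. Camera axes: x right, y down, z forward; pixel columns grow to the right and rows downward; lengths in m; the calibration is good to about 2 mm. The wrist camera is an equidistant fisheye: a pixel r from the principal point sees the ray r / f radians off the axis. A picture is of the moment at which its call begins.
- ctrl.hand_in(): hands the job in; it is judged then, once.
The state is a dict: "time_s": time; "q": joint angles; "dq": joint speeds; "joint_efforts": joint torques, N m; "eef_pos": TCP position; "eef_rot": TCP orientation; "wrist_force": force on the tool from outside, world axes, zero at the start; "torque": the same for the moment, N m; "opening": opening from 0.0 (shut) to 1.0 (fully open); "grasp_force": force on a finger pad.
Only numpy, scipy, OpenCV 4.12 (cv2) and the standard library are available. Lean on these libraries where they do the work, as an engineer would, in place of code of your own. Each camera call takes 0.05 s, during which the arm holds its last target. There are 200 camera calls.

## Task

Set the square glass bottle of contact cleaner upright and fully down in the square pocket of the metal holder, so that it cannot turn with its cap. Then open its child-proof cap: push the cap down and, keeping it pressed, twist it anticlockwise until it comes free, and lift it with its dip rod straight out of the bottle. Finish still holding the cap level in the gripper, the rod's tip a few centimetres clear above the open mouth so that a drip falls back into the bottle, which stays seated; keep the bottle upright throughout and leave the other things on the desk where they lie.

Things in the scene. Friction and masses are not known exactly. Their poses are not given: they have to be found in the camera images.
- bottle: Square amber glass bottle, 48 x 48 mm (corners rounded), flat body 62 mm high, then a round neck of 22 mm whose mouth is 80 mm above the underside; with the cap on it is 94 mm high; about 0.24 kg, loose, standing upright on the desk. Origin at the centre of its underside, z up, x and y square to its sides; the four sides are alike for the pocket.
- cap: White ribbed push-and-turn cap, 41 mm across, 24 mm high, locked on the bottle by two lugs (the closed bottle may be carried by it). Origin: centre of its lower rim, z up. Locked: rim 70 mm above the bottle's underside, 8 mm above its shoulder; x axis along the bottle's x within 0.07 rad. A spring inside pushes it up. Unpressed it will not turn.
- cap_top (a point): Centre of the cap's top, 24 mm above its rim; axes as the cap. To open: push down 5 mm (4 mm at least, 6 mm is the stop; 6 N at first, 11 N at 5 mm), turn anticlockwise seen from above by 0.98 rad relative to the bottle (0.85 to 1.1 will do; a stop at about 1.15), then lift straight up.
- rod_tip (a point): Tip of the white dip rod fixed in the cap, on the cap's axis 40 mm below its lower rim (6 mm thick at the tip); inside the bottle at first, 50 mm below the mouth.
- bottle_mouth (a point): Centre of the bottle's mouth (15 mm bore), 80 mm above the bottle's underside; axes as the bottle.
- bottle_holder: Plain steel bottle holder screwed to the desk: a block 67 x 67 mm, 30 mm high, with a 51 x 51 mm square pocket 24 mm deep, its edge bevelled by 3 mm, and two low ears with screws (101 mm over the ears along its x). Origin at the centre of its underside; x and y square to the pocket, z up.
- pocket_floor (a point): Centre of the pocket's floor, 6 mm above the desk; axes as the holder. The bottle's underside comes to rest here. It fits any of four ways round; seated it can still turn about 0.08 rad either way before the pocket stops it.
- all_in_one_computer: Fixed computer behind the work, to be kept clear of: an upright black screen 0.60 m wide (along its y) reaching from 0.10 to 0.50 m above the desk, its face in the plane of the origin, on a grey foot 180 x 190 x 8 mm. Origin under the foot's centre, x away from the robot. An arm that starts on its other side must fold back to pass in front of it or rise above it.
- jack_adapter: Bystander: brass-coloured jack adapter, 11 x 51 x 11 mm, lying on the desk; origin under its centre.
- xlr_plug: Bystander: metal cable plug, 19 x 78 x 19 mm, lying on the desk; origin under its centre.
- gaffer_tape: Bystander: small roll of black tape, 55 x 53 x 19 mm, lying flat; origin under its centre.
Mind the look-alikes: they are no part of the job. There is more than one size of the cap; the one meant has the size given above.

How it is judged:
On the way, in this order (a step that is already met when the one before it is completed fails the run):
1. the closed bottle stands upright, fully down in the holder's pocket (horizontal distance between bottle and pocket_floor below 0.006 m and z of bottle in the frame of pocket_floor below 0.004 m and angle between bottle's own z axis and vertical below 0.08 rad and z of cap in the frame of bottle below 0.073 m), for 0.2 s.
2. the cap, pressed at least 2 mm down, is turned 0.3 rad or more on the seated bottle (horizontal distance between bottle and pocket_floor below 0.006 m and z of bottle in the frame of pocket_floor below 0.004 m and angle between bottle's own z axis and vertical below 0.08 rad and z of cap in the frame of bottle below 0.068 m and angle between the x axis of cap and the x axis of bottle, either way round above 0.3 rad), for 0.05 s.
At the end, for the whole second after the job is handed in: The bottle stands seated in the pocket (within 6 mm, less than 4 mm up, under 0.08 rad tilt); the gripper alone holds the cap still, tilted under 0.25 rad, the rod's tip 10 to 100 mm above the mouth and within 15 mm of its axis (horizontal distance between bottle and pocket_floor below 0.006 m and z of bottle in the frame of pocket_floor below 0.004 m and angle between bottle's own z axis and vertical below 0.08 rad and z of rod_tip in the frame of bottle_mouth between 0.01 and 0.1 m and horizontal distance between rod_tip and bottle_mouth below 0.015 m and angle between cap's own z axis and vertical below 0.25 rad and contact force between the fingers and cap above 1 N and contact force between cap and bottle below 0.05 N and contact force between cap and bottle_holder below 0.05 N and linear speed of each of cap, bottle below 0.02 m/s); the arm keeps its last pose, push and grip.
It fails at once if the bottle is tipped by more than 0.4 rad (angle between bottle's own z axis and vertical above 0.4 rad).
It fails at once if the jack adapter, plug or tape is moved more than 25 mm (distance of any of jack_adapter, xlr_plug, gaffer_tape from where it was at the start of the episode above 0.025 m).
It also fails if it takes over 54 s, if anything falls off the work surface, if the arm or the gripper's body presses on something with over 40 N, if the wrist force passes 120 N, or if a joint passes its speed limit or range.

## Working session

There is one attempt and no reset: what is moved stays moved. The work goes in short steps, Python scripts to look and compute and a tool call to move; the robot and the scene stay as the last step left them, time stands still between calls to the robot, and variables do not carry over. Pictures are saved under pics/ and viewed, at most 11 in all, crops included, and the job is handed in when it is done.

Besides the shell and the picture viewer there is one more tool, called as name([rows], argument=value, ...), one row to a line, values as JSON. jog_arm: Moves the arm, as the interface text tells. Its arguments: {"type":"object","properties":{"series":{"type":"array"}},"required":["series"]}

```bash
ls; mkdir -p pics; python3 - <<'E'
from bench import ctrl
import cv2,pickle,numpy as np
o=ctrl.get_obs();print(o)
d={}
for n in("scene","top"):
    c=ctrl.camera(n);d[n]=c;print(n,c["fx"],c["cx"],c["cy"],c["xyz"],np.round(c["rotation"],3).tolist())
    cv2.imwrite(f"pics/{n}0.png",c["frame"])
pickle.dump(d,open("d0.pkl","wb"))
E
```

```text
pics
{'time_s': 0.0, 'q': array([ 1.02072840e+00,  1.81546623e-01,  1.60800984e+00, -6.80697371e-06,
        1.35379900e+00, -2.06275327e-01]), 'dq': array([-0.00061753, -0.00145156,  0.0009479 ,  0.00047698,  0.00147544,
        0.00111227]), 'joint_efforts': array([ 1.16657997e-03, -4.44850838e+01, -3.51349247e+01, -5.41169311e-05,
        9.01473948e-03,  1.44376151e-05]), 'eef_pos': array([0.19348588, 0.54088014, 0.23038013]), 'eef_rot': array([-3.22346774e-04,  1.71050219e-01,  9.85261917e-01, -8.20355387e-04]), 'wrist_force': array([0.35974315, 0.1396271 , 0.88252979]), 'torque': array([-0.05504065, -0.00862886,  0.02468452]), 'grasp_force': 0.0, 'opening': 0.9974875260964969}
scene 446.09883789931513 316.7472727282754 198.7267240323214 [-0.05032117 -0.50816191  0.95187968] [-0.355, 0.895, -0.255, 0.094]
top 514.5174199981503 320.7614647722895 204.1514778564254 [0.28334321 0.18954569 1.19371721] [0.023, -0.706, 0.707, -0.033]
```

View pics/scene0.png

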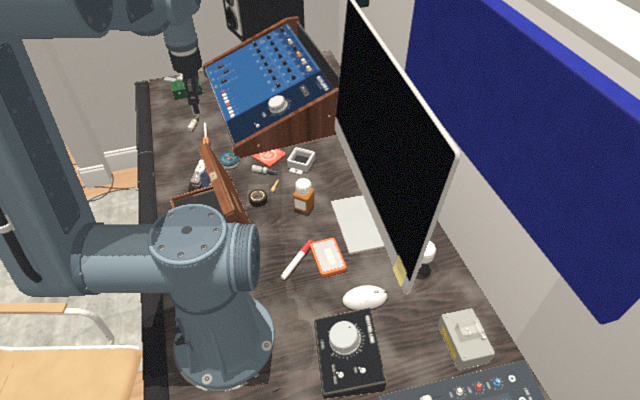

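View pics/top0.png

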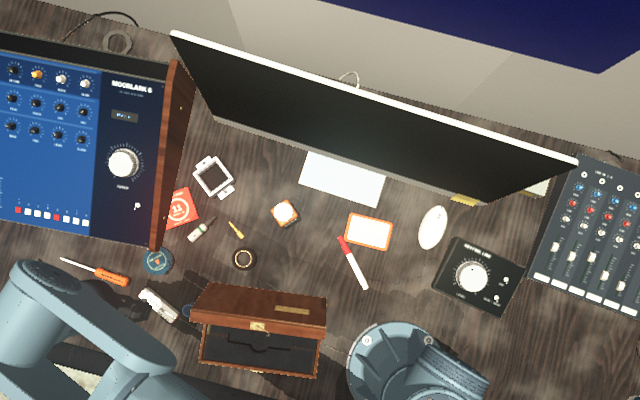

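The top view shows the bottle at about (285,213), the holder at (213,176), the tape at (244,258), the xlr plug at (200,230), the jack at (236,230), the console on the left and the screen above. The scene view has the bottle at (304,197) and the holder at (301,158). Next I'll measure them.

```bash
cat > h.py <<'E'
import numpy as np,cv2,pickle
def cloud(c):
    z=c["z_map"];v,u=np.mgrid[:400,:640]
    p=np.stack([(u-c["cx"])/c["fx"]*z,(v-c["cy"])/c["fy"]*z,z],-1)
    P=p@np.array(c["rotation"]).T+c["xyz"];P[z==0]=np.nan
    return P
def ray(c,u,v,h):
    d=np.array(c["rotation"])@np.array([(u-c["cx"])/c["fx"],(v-c["cy"])/c["fy"],1.]);return np.array(c["xyz"])+d*(h-c["xyz"][2])/d[2]
def rect(pts):
    (c,s,a)=cv2.minAreaRect((pts[:,:2]*1000).astype(np.float32));return np.round(c,1),np.round(s,1),round(a,1)
E
python3 - <<'E'
from h import *
d=pickle.load(open("d0.pkl","rb"));C=cloud(d["top"]);S=cloud(d["scene"])
for n,(u,v) in dict(bottle=(285,213),hold=(213,176),pocketrim=(197,176),tape=(244,258),xlr=(200,230),jack=(236,230),synth=(110,160),synthR=(160,150),synthB=(150,240),scrB=(480,195),scrL=(220,120),scrT=(180,38),case=(255,300)).items(): print(n,np.round(C[v,u],3))
for n,(u,v) in dict(bottle=(304,186),hold=(301,158),synthtop=(300,25),synthfront=(245,145),case=(212,150),scrtopR=(450,150),scrtopL=(347,10)).items(): print("S",n,np.round(S[v,u],3))
# bottle cap & body
for n,P in(("top",C),("scene",S)):
    b0=ray(d["top"],285,213,0.09)
    near=(np.hypot(P[...,0]-b0[0],P[...,1]-b0[1])<0.05)
    m=near&(P[...,2]>0.085); print(n,m.sum(),np.nanmedian(P[m],0),rect(P[m]),cv2.minEnclosingCircle((P[m][:,:2]*1000).astype(np.float32)))
    m=near&(P[...,2]>0.05)&(P[...,2]<.066); print(" body",m.sum(),rect(P[m]))
    h0=ray(d["top"],213,176,0.03)
    m=(np.hypot(P[...,0]-h0[0],P[...,1]-h0[1])<0.07)&(P[...,2]>0.022)&(P[...,2]<.04)
    if m.sum(): print(" holder",m.sum(),rect(P[m]),np.nanmedian(P[m][:,2]))
f=d["top"]["frame"][130:330,130:330];f2=cv2.resize(f,(600,600),interpolation=cv2.INTER_CUBIC)
cv2.imwrite("pics/c1.png",f2)
E
```

```text
Traceback (most recent call last):
  File "h.py", line 5, in cloud
    P=p@np.array(c["rotation"]).T+c["xyz"];P[z==0]=np.nan
      ~^~~~~~~~~~~~~~~~~~~~~~~~~~
ValueError: matmul: Input operand 1 has a mismatch in its core dimension 0, with gufunc signature (n?,k),(k,m?)->(n?,m?) (size 4 is different from 3)
```

Rotation is a quaternion (wxyz), so I'll convert it.

```bash
cat > h.py <<'E'
import numpy as np,cv2,pickle
from scipy.spatial.transform import Rotation as Ro
def R(c): return Ro.from_quat(np.array(c["rotation"]),scalar_first=True).as_matrix()
def cloud(c):
    z=c["z_map"];v,u=np.mgrid[:400,:640]
    p=np.stack([(u-c["cx"])/c["fx"]*z,(v-c["cy"])/c["fy"]*z,z],-1)
    P=p@R(c).T+c["xyz"];P[z==0]=np.nan
    return P
def ray(c,u,v,h):
    d=R(c)@np.array([(u-c["cx"])/c["fx"],(v-c["cy"])/c["fy"],1.]);return np.array(c["xyz"])+d*(h-c["xyz"][2])/d[2]
def rect(pts):
    (c,s,a)=cv2.minAreaRect((pts[:,:2]*1000).astype(np.float32));return np.round(c,1),np.round(s,1),round(a,1)
E
cat > m.py <<'E'
from h import *
d=pickle.load(open("d0.pkl","rb"));C=cloud(d["top"]);S=cloud(d["scene"])
for n,(u,v) in dict(bottle=(285,213),hold=(213,176),pocketrim=(197,176),tape=(244,258),xlr=(200,230),jack=(236,230),synth=(110,160),synthR=(160,150),synthB=(150,240),scrB=(480,195),scrL=(220,120),scrT=(180,38),case=(255,300)).items(): print(n,np.round(C[v,u],3))
for n,(u,v) in dict(bottle=(304,186),hold=(301,158),synthtop=(300,25),synthfront=(245,145),case=(212,150),scrtopR=(450,150),scrtopL=(347,10)).items(): print("S",n,np.round(S[v,u],3))
b0=ray(d["top"],285,213,0.09);h0=ray(d["top"],213,176,0.03)
for n,P in(("top",C),("scene",S)):
    near=(np.hypot(P[...,0]-b0[0],P[...,1]-b0[1])<0.05)
    m=near&(P[...,2]>0.085); print(n,m.sum(),np.nanmedian(P[m],0),rect(P[m]),cv2.minEnclosingCircle((P[m][:,:2]*1000).astype(np.float32)))
    m=near&(P[...,2]>0.05)&(P[...,2]<.066); print(" body",m.sum(),rect(P[m]))
    m=(np.hypot(P[...,0]-h0[0],P[...,1]-h0[1])<0.07)&(P[...,2]>0.022)&(P[...,2]<.04)
    if m.sum(): print(" holder",m.sum(),rect(P[m]),np.nanmedian(P[m][:,2]))
f=d["top"]["frame"][130:330,130:330];f2=cv2.resize(f,(600,600),interpolation=cv2.INTER_CUBIC)
cv2.imwrite("pics/c1.png",f2)
E
python3 m.py
```

```text
bottle [0.351 0.25  0.093]
hold [0.442 0.422 0.006]
pocketrim [0.439 0.454 0.03 ]
tape [0.253 0.349 0.002]
xlr [0.317 0.449 0.013]
jack [0.317 0.367 0.012]
synth [0.459 0.612 0.13 ]
synthR [0.481 0.51  0.127]
synthB [0.294 0.547 0.06 ]
scrB [ 0.38  -0.137  0.195]
scrL [0.545 0.386 0.125]
scrT [0.571 0.375 0.495]
case [0.17  0.31  0.123]
S bottle [0.353 0.239 0.096]
S hold [0.451 0.43  0.007]
S synthtop [0.743 0.93  0.166]
S synthfront [0.309 0.531 0.053]
S case [ 0.228  0.628 -0.001]
S scrtopR [ 0.397 -0.162  0.495]
S scrtopL [0.571 0.377 0.471]
top 286 [0.35301099 0.2548768  0.09272118] (array([353.3, 256. ]), array([40.7, 39. ]), 89.9) ((353.297607421875, 255.88597106933594), 20.802629470825195)
 body 164 (array([353.3, 255.8]), array([48.1, 47.2]), 33.7)
 holder 386 (array([438.6, 419.8]), array([68.3, 67. ]), 37.7) 0.02768625806945879
scene 161 [0.35449753 0.24904848 0.09429831] (array([356.2, 252. ]), array([41. , 38.9]), 0.8) ((356.6557312011719, 252.63278198242188), 21.849855422973633)
 body 155 (array([355.7, 251.8]), array([48.8, 47.8]), 31.3)
 holder 208 (array([441.5, 417.7]), array([73.5, 69.2]), 39.6) 0.028409595852606995
```

```bash
sleep 1; ls pics
```

```text
c1.png
scene0.png
top0.png
```

View pics/c1.png

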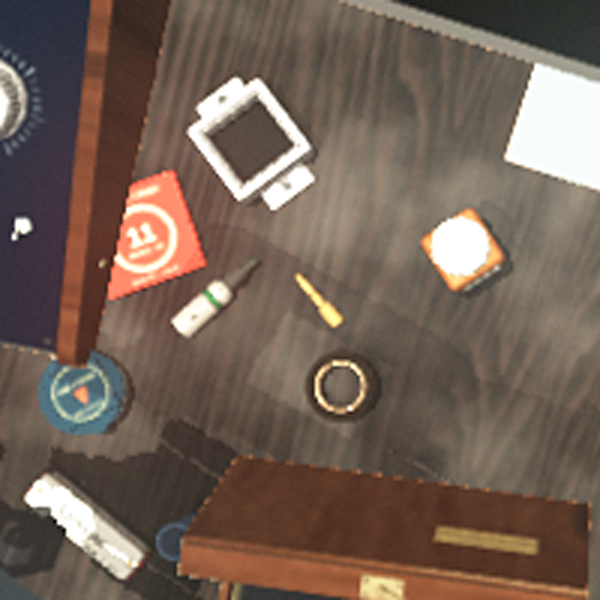

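The crop confirms the bottle as the orange square with a white cap at crop (462,247), and the holder's pocket at (250,138) with ears along its diagonal. The bystanders are well apart, so I'll move above the bottle at the current height.

jog_arm([
  [[-24.8,-21.6,0,0,0,0,85],[-24.8,-21.6,0,0,0,0,85],[-24.8,-21.6,0,0,0,0,85],[-24.8,-21.6,0,0,0,0,85],[-24.8,-21.6,0,0,0,0,85],[-24.8,-21.6,0,0,0,0,85],[-24.8,-21.6,0,0,0,0,85],[-24.8,-21.6,0,0,0,0,85],[-24.8,-21.6,0,0,0,0,85],[-24.8,-21.6,0,0,0,0,85]],
])

```text
time_s: 1.1
eef_pos: [0.3547, 0.2531, 0.231]
eef_rot: [-0.0, 0.171, 0.985, -0.0]
wrist_force: [0.4, -0.0, -0.3]
opening: 0.997
grasp_force: 0.0
```

```bash
python3 - <<'E'
from h import *
from bench import ctrl
c=ctrl.camera("wrist");o=ctrl.get_obs();pickle.dump((c,o),open("w1.pkl","wb"))
cv2.imwrite("pics/w1.png",c["frame"]);print(c["xyz"],c["rotation"],c["fx"],c["cx"],c["cy"],o["eef_pos"],o["eef_rot"],o["q"],o["time_s"])
E
```

```text
[0.28750225 0.27753466 0.37316409] [0.11691273 0.80939288 0.56957123 0.08248152] 309.70691628693146 324.5240189591184 200.3009625339429 [0.35682206 0.24995193 0.23107022] [ 7.57007028e-04  1.71937575e-01  9.85106671e-01 -1.32081800e-03] [ 0.33956814 -0.14474661  1.93829641 -0.0031218   1.34801934 -0.88494569] 1.15
```

View pics/w1.png

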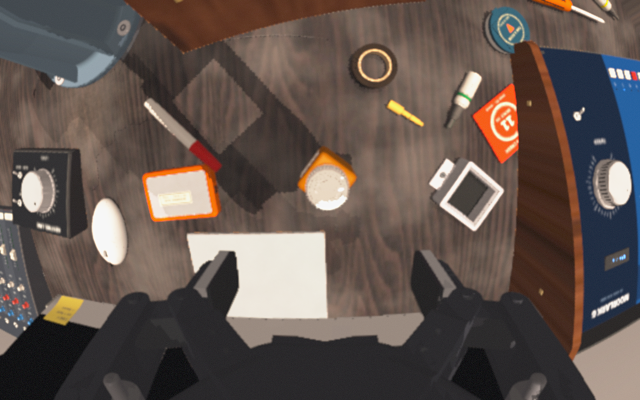

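The wrist view shows the bottle at (327,185), the holder at (468,193) and both fingers at the bottom. I'll measure both objects from the wrist depth and colour.

```bash
cat >> h.py <<'E'
def wcloud(c):
    v,u=np.mgrid[:400,:640];x=u-c["cx"];y=v-c["cy"];r=np.hypot(x,y)+1e-9;t=r/c["fx"]
    z=c["z_map"];s=np.tan(t)*z/r
    P=np.stack([x*s,y*s,z],-1)@R(c).T+c["xyz"];P[z==0]=np.nan;return P
def wmeas(c,b0,h0,P=None,lift=0):
    P=wcloud(c) if P is None else P
    nb=np.hypot(P[...,0]-b0[0],P[...,1]-b0[1])<.05
    m=nb&(P[...,2]>.087+lift);q=P[m];print("cap",m.sum(),np.nanmedian(q[:,2]),cv2.minEnclosingCircle((q[:,:2]*1000).astype(np.float32)),rect(q))
    m=nb&(P[...,2]>.057+lift)&(P[...,2]<.067+lift);print("shoulder",rect(P[m]),np.nanmedian(P[m][:,2]))
    m=nb&(P[...,2]>.015+lift)&(P[...,2]<.067+lift);print("body",rect(P[m]))
    m=(np.hypot(P[...,0]-h0[0],P[...,1]-h0[1])<.055)&(P[...,2]>.0265)&(P[...,2]<.036);print("holder",m.sum(),rect(P[m]),np.nanmedian(P[m][:,2]))
    m=(np.hypot(P[...,0]-h0[0],P[...,1]-h0[1])<.03)&(P[...,2]>.001)&(P[...,2]<.01);print("floor",m.sum(),rect(P[m]),np.nanmedian(P[m][:,2]))
E
python3 - <<'E'
from h import *
from bench import ctrl
c=ctrl.camera("wrist");o=ctrl.get_obs();print(o["eef_pos"],o["time_s"],c["xyz"])
wmeas(c,[.354,.254],[.44,.419])
d=pickle.load(open("d0.pkl","rb"))
for n in("top","scene"):print(n);wmeas(d[n],[.354,.254],[.44,.419],cloud(d[n]))
E
```

```text
[0.35584364 0.25181189 0.23108422] 1.2 [0.28950748 0.27487767 0.3730218 ]
cap 25701 0.3144520139005219 ((353.9434509277344, 254.03500366210938), 49.98548126220703) (array([355.8, 253.9]), array([99.3, 41.8]), 74.7)
shoulder (array([355.9, 255.7]), array([48.5, 47.5]), 33.8) 0.06048790193906323
body (array([355.7, 255.6]), array([49.1, 49.1]), 33.6)
holder 942 (array([441.6, 419.3]), array([68.2, 68. ]), 37.1) 0.02913223999319589
floor 969 (array([446.5, 422.9]), array([41.8, 52.3]), 36.6) 0.005871526478765043
top
cap 284 0.09273632671494236 ((353.297607421875, 255.88597106933594), 20.802629470825195) (array([353.3, 256. ]), array([40.7, 39. ]), 89.9)
shoulder (array([352.9, 255.7]), array([46.6, 47.1]), 34.4) 0.05950929537906502
body (array([353.2, 255.8]), array([48.4, 47.2]), 33.7)
holder 269 (array([438.4, 419.5]), array([67.8, 66.8]), 37.2) 0.028651068166560156
floor 398 (array([440. , 421.8]), array([48.1, 50.1]), 36.5) 0.005205444978510609
scene
cap 147 0.09454493975551947 ((356.6557312011719, 252.63278198242188), 21.849855422973633) (array([356.2, 252. ]), array([41. , 38.9]), 0.8)
shoulder (array([355.5, 251.7]), array([45.1, 47.8]), 39.4) 0.061785530290577984
body (array([355.4, 251. ]), array([47.9, 49. ]), 35.8)
holder 142 (array([442.6, 418.1]), array([72.5, 68.8]), 38.4) 0.029874498994454934
floor 87 (array([440.2, 425.1]), array([56.3, 42.3]), 6.0) 0.006723204713510178
```

jog_arm([
  [[0,0,20,0,0,0,85],[0,0,20,0,0,0,85],[0,0,20,0,0,0,85],[0,0,20,0,0,0,85],[0,0,20,0,0,0,85],[0,0,20,0,0,0,85],[0,0,20,0,0,0,85],[0,0,15,0,0,0,85],[0,0,9,0,0,0,85],[0,0,0,0,0,0,85]],
])

```text
time_s: 2.2
eef_pos: [0.3531, 0.2544, 0.0661]
eef_rot: [-0.001, 0.171, 0.985, -0.001]
wrist_force: [-0.1, 0.3, 0.3]
opening: 0.998
grasp_force: 0.0
```

```bash
python3 - <<'E'
from h import *
from bench import ctrl
c=ctrl.camera("wrist");o=ctrl.get_obs();print(o["eef_pos"],o["eef_rot"],o["wrist_force"],o["time_s"])
cv2.imwrite("pics/w2.png",c["frame"])
E
```

```text
[0.3539403  0.2546326  0.06699277] [-5.73812529e-04  1.70863226e-01  9.85294553e-01 -2.68971981e-04] [-0.13041535 -0.48369141  0.87782417] 2.25
```

View pics/w2.png

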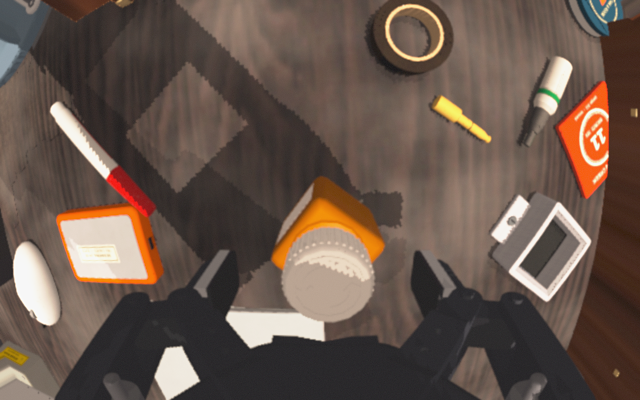

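The cap, at (328,272), is centred between the two fingers. Closing.

jog_arm([
  [[0,0,0,0,0,0,20],[0,0,0,0,0,0,20],[0,0,0,0,0,0,20],[0,0,0,0,0,0,20],[0,0,0,0,0,0,20],[0,0,0,0,0,0,20],[0,0,0,0,0,0,20],[0,0,0,0,0,0,20],[0,0,0,0,0,0,20],[0,0,0,0,0,0,20]],
])

```text
time_s: 3.25
eef_pos: [0.3553, 0.2549, 0.0681]
eef_rot: [0.001, 0.171, 0.985, 0.001]
wrist_force: [-0.7, 2.3, 5.4]
opening: 0.461
grasp_force: 59.8
```

```bash
python3 - <<'E'
from h import *
from bench import ctrl
c=ctrl.camera("wrist");o=ctrl.get_obs();print(o["eef_pos"],o["eef_rot"],o["wrist_force"],o["time_s"],o["opening"]*85.4)
wmeas(c,[.354,.254],[.44,.419])
E
```

```text
[0.35528474 0.25492904 0.06807416] [7.34700378e-04 1.71119800e-01 9.85249731e-01 6.64893684e-04] [-0.29019684  1.69617257  5.90272802] 3.3 39.38889930783737
cap 37862 0.1428968109250433 ((353.97882080078125, 254.01174926757812), 49.99775314331055) (array([354.3, 254. ]), array([99.9, 40.4]), 70.5)
shoulder (array([340.3, 263.3]), array([56.4, 27.5]), 69.9) 0.060701788282833555
body (array([340.2, 260.5]), array([61.8, 30.4]), 74.4)
holder 1802 (array([441.4, 419. ]), array([69.2, 67.3]), 37.5) 0.029141212764703023
floor 1264 (array([449.8, 425.7]), array([34.9, 51.7]), 37.2) 0.005940928252387914
```

jog_arm([
  [[0,0,-3,0,0,0,20],[0,0,-6,0,0,0,20],[0,0,-8,0,0,0,20],[0,0,-10,0,0,0,20],[0,0,-10,0,0,0,20],[0,0,-10,0,0,0,20],[0,0,-8,0,0,0,20],[0,0,-5,0,0,0,20],[0,0,0,0,0,0,20],[0,0,0,0,0,0,20]],
])

```text
time_s: 4.3
eef_pos: [0.3543, 0.2543, 0.1272]
eef_rot: [-0.0, 0.171, 0.985, -0.0]
wrist_force: [0.2, 0.7, -2.6]
opening: 0.461
grasp_force: 60.7
```

```bash
python3 - <<'E'
from h import *
from bench import ctrl
t=ctrl.camera("top");c=ctrl.camera("scene");w=ctrl.camera("wrist");o=ctrl.get_obs();print(o["eef_pos"],o["eef_rot"],o["wrist_force"],o["time_s"],o["opening"]*85.4,o["grasp_force"])
cv2.imwrite("pics/s3.png",np.hstack([cv2.resize(c["frame"][100:260,220:380],(400,400)),cv2.resize(w["frame"][100:340,200:440],(400,400))]))
pickle.dump((t,c,w),open("d3.pkl","wb"))
E
```

```text
[0.35409833 0.25426183 0.12680211] [-4.70498501e-04  1.71056143e-01  9.85261132e-01 -2.78274538e-04] [ 0.58677077  0.29711697 -3.78512879] 4.45 39.48743230948841 60.704498793929815
```

View pics/s3.png

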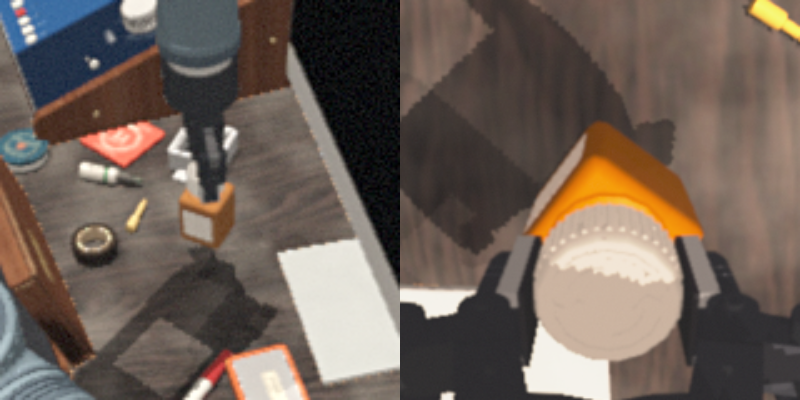

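The scene half shows the bottle hanging upright from the fingers, and the wrist half shows the cap centred between the pads. Carrying it over the holder.

jog_arm([
  [[-1.3,9.3,0,0,0,0,20],[-3,22,0,0,0,0,20],[-3.6,26,0,0,0,0,20],[-3.6,26,0,0,0,0,20],[-3.6,26,0,0,0,0,20],[-3.6,26,0,0,0,0,20],[-3.6,26,0,0,0,0,20],[-3,22,0,0,0,-0.03,20],[0,0,0,0,0,-0.03,20],[0,0,0,0,0,0,20]],
])

```text
time_s: 5.45
eef_pos: [0.4397, 0.4188, 0.1263]
eef_rot: [-0.001, 0.141, 0.99, -0.001]
wrist_force: [0.1, -0.8, -2.4]
opening: 0.463
grasp_force: 61.1
```

```bash
python3 - <<'E'
from h import *
from bench import ctrl
w=ctrl.camera("wrist");t=ctrl.camera("top");c=ctrl.camera("scene");w=ctrl.camera("wrist");o=ctrl.get_obs();print(o["eef_pos"],o["eef_rot"],o["wrist_force"],o["time_s"],o["q"])
pickle.dump((t,c,w),open("d4.pkl","wb"))
cv2.imwrite("pics/s4.png",np.hstack([cv2.resize(c["frame"][90:210,240:360],(400,400)),cv2.resize(w["frame"][100:340,200:440],(400,400))]))
for n,P in(("w",wcloud(w)),("t",cloud(t)),("s",cloud(c))):
    near=np.hypot(P[...,0]-.441,P[...,1]-.419)<.056
    m=near&(P[...,2]>.0265)&(P[...,2]<.036);print(n,"holder",m.sum(),rect(P[m]))
    m=near&(P[...,2]>.07)&(P[...,2]<.118);print(n,"body",m.sum(),rect(P[m]))
E
```

```text
[0.43966293 0.41789029 0.12700626] [-3.08171771e-04  1.41861285e-01  9.89886454e-01 -2.97564860e-04] [ 0.37702954 -0.30523711 -2.58274474] 5.65 [ 5.64595882e-01  3.58815068e-01  1.60898817e+00 -5.65707528e-05
  1.17464460e+00 -7.21495640e-01]
w holder 1483 (array([441.5, 419.7]), array([67.8, 67.3]), 37.4)
w body 2209 (array([424.3, 422.5]), array([62.3, 30.7]), 77.8)
t holder 18 (array([431.3, 413.3]), array([20. , 76.1]), 13.8)
t body 53 (array([413.2, 422.4]), array([29.3, 13.9]), 85.5)
s holder 106 (array([441.5, 415.9]), array([73.2, 67.7]), 38.1)
s body 252 (array([439.8, 413.6]), array([50.7, 49.5]), 35.6)
```

View pics/s4.png

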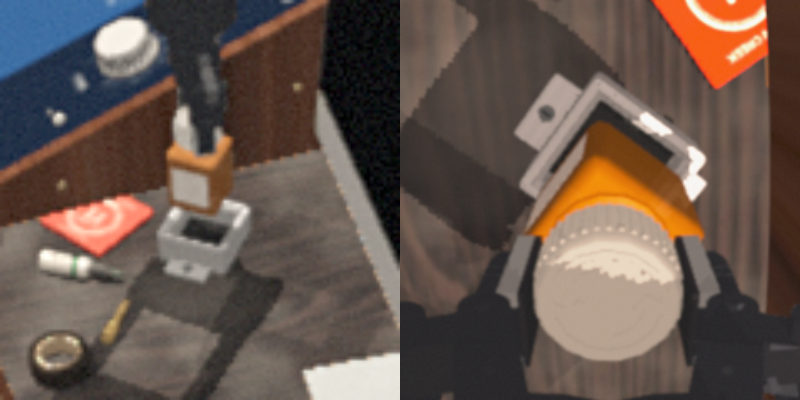

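The bottle hangs just over the pocket with its sides parallel to it. Lowering in stages while watching the force.

jog_arm([
  [[0,0.9,5,0,0,0,20],[0,0,6,0,0,0,20],[0,0,6,0,0,0,20],[0,0,5,0,0,0,20],[0,0,4,0,0,0,20],[0,0,3,0,0,0,20],[0,0,2,0,0,0,20],[0,0,2,0,0,0,20],[0,0,2,0,0,0,20],[0,0,0,0,0,0,20]],
])

```text
time_s: 6.65
eef_pos: [0.4402, 0.4193, 0.0921]
eef_rot: [-0.0, 0.141, 0.99, -0.0]
wrist_force: [0.2, -0.8, -3.2]
opening: 0.464
grasp_force: 61.1
```

jog_arm([
  [[0,0,2,0,0,0,20],[0,0,2,0,0,0,20],[0,0,2,0,0,0,20],[0,0,2,0,0,0,20],[0,0,2,0,0,0,20],[0,0,2,0,0,0,20],[0,0,2,0,0,0,20],[0,0,2,0,0,0,20],[0,0,1,0,0,0,20],[0,0,0,0,0,0,20]],
])

```text
time_s: 7.65
eef_pos: [0.4402, 0.4193, 0.0751]
eef_rot: [-0.0, 0.141, 0.99, -0.0]
wrist_force: [-0.2, 0.3, -3.3]
opening: 0.463
grasp_force: 61.1
```

jog_arm([
  [[0,0,0.5,0,0,0,20],[0,0,0.5,0,0,0,20],[0,0,0.5,0,0,0,20],[0,0,0.5,0,0,0,20],[0,0,0.2,0,0,0,20],[0,0,0,0,0,0,20],[0,0,0,0,0,0,20],[0,0,0,0,0,0,20],[0,0,0,0,0,0,20],[0,0,0,0,0,0,20]],
])

```text
time_s: 8.65
eef_pos: [0.4407, 0.4198, 0.0742]
eef_rot: [0.0, 0.141, 0.99, 0.0]
wrist_force: [-2.1, -0.2, 6.0]
opening: 0.465
grasp_force: 61.9
```

```bash
python3 - <<'E'
from h import *
from bench import ctrl
c=ctrl.camera("scene");w=ctrl.camera("wrist");o=ctrl.get_obs();print(o["eef_pos"],o["eef_rot"],o["wrist_force"],o["time_s"],o["torque"])
cv2.imwrite("pics/s5.png",np.hstack([cv2.resize(c["frame"][90:210,240:360],(400,400)),cv2.resize(w["frame"][100:340,200:440],(400,400))]))
E
```

```text
[0.44070984 0.41976522 0.07417829] [4.44987044e-04 1.41360487e-01 9.89957977e-01 4.67085308e-04] [-1.72456651 -0.78704175  5.59476358] 8.75 [-0.10268641  0.46666741 -0.03237783]
```

View pics/s5.png

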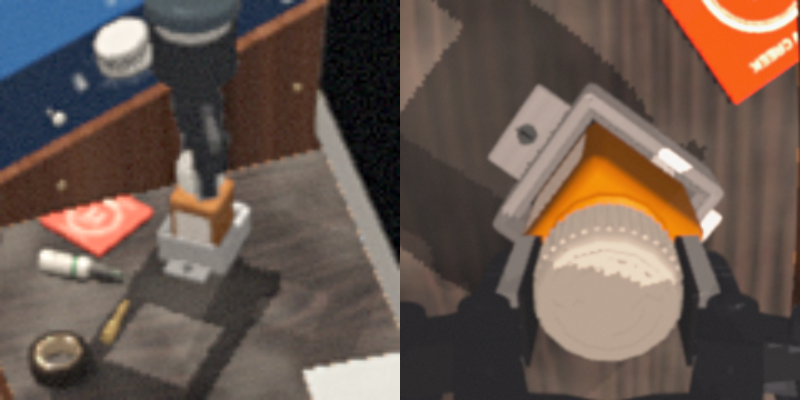

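The bottle is seated: its height matches the on-desk grasp plus 6 mm, and the force is now upward. Next, press the cap.

jog_arm([
  [[0,0,1,0,0,0,20],[0,0,1,0,0,0,20],[0,0,1,0,0,0,20],[0,0,1,0,0,0,20],[0,0,1,0,0,0,20],[0,0,0.5,0,0,0,20],[0,0,0,0,0,0,20],[0,0,0,0,0,0,20],[0,0,0,0,0,0,20],[0,0,0,0,0,0,20]],
])

```text
time_s: 9.75
eef_pos: [0.4409, 0.4199, 0.0695]
eef_rot: [0.001, 0.141, 0.99, 0.001]
wrist_force: [-3.1, -1.5, 10.6]
opening: 0.465
grasp_force: 62.4
```

Force and travel fit the spring: 4.7 mm at 10.6 N. Twisting anticlockwise.

jog_arm([
  [[0,0,0.4,0,0,0,20],[0,0,0,0,0,-0.1,20],[0,0,0,0,0,-0.12,20],[0,0,0,0,0,-0.12,20],[0,0,0,0,0,-0.12,20],[0,0,0,0,0,-0.12,20],[0,0,0,0,0,-0.12,20],[0,0,0,0,0,-0.12,20],[0,0,0,0,0,-0.12,20],[0,0,0,0,0,-0.1,20]],
])

```text
time_s: 10.75
eef_pos: [0.4416, 0.4205, 0.0695]
eef_rot: [0.002, -0.371, 0.929, 0.001]
wrist_force: [-3.3, 0.4, 10.5]
opening: 0.465
grasp_force: 62.4
```

jog_arm([
  [[0,0,0,0,0,-0.02,20],[0,0,0,0,0,0,20],[0,0,0,0,0,0,20],[0,0,0,0,0,0,20],[0,0,0,0,0,0,20],[0,0,0,0,0,0,20],[0,0,0,0,0,0,20],[0,0,0,0,0,0,20],[0,0,0,0,0,0,20],[0,0,0,0,0,0,20]],
])

```text
time_s: 11.75
eef_pos: [0.4415, 0.4205, 0.0695]
eef_rot: [0.002, -0.378, 0.926, 0.001]
wrist_force: [-3.1, -0.8, 10.5]
opening: 0.463
grasp_force: 62.4
```

```bash
python3 - <<'E'
from h import *
from bench import ctrl
w=ctrl.camera("wrist");o=ctrl.get_obs();print(o["eef_pos"],o["eef_rot"],o["wrist_force"],o["time_s"],o["torque"],o["q"])
print("turned",2*(np.arctan2(o["eef_rot"][2],o["eef_rot"][1])-np.arctan2(.99,.141)))
cv2.imwrite("pics/w6.png",cv2.resize(w["frame"][80:340,190:450],(520,520)))
E
```

```text
[0.44151629 0.42050434 0.06950547] [ 1.77724142e-03 -3.78462968e-01  9.25614559e-01  5.58367497e-04] [-2.29077588  0.44581297 10.07727128] 11.8 [ 0.02438892  0.47512206 -0.03023929] [ 5.66352268e-01  4.39385486e-01  1.63110834e+00  5.35335747e-04
  1.06740274e+00 -1.78097322e+00]
turned 1.0592173566695546
```

View pics/w6.png

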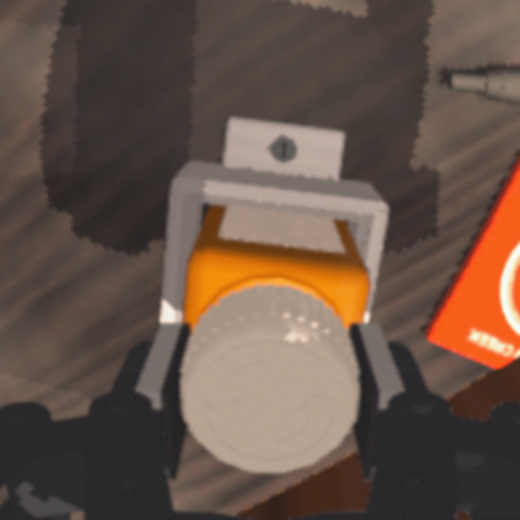

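The gripper has turned 1.06 rad and the bottle stayed in line with the pocket (a square-on view, orange body inside the holder). A small lift will test whether the cap is free.

jog_arm([
  [[0,0,-1,0,0,0,20],[0,0,-1,0,0,0,20],[0,0,-2,0,0,0,20],[0,0,-2,0,0,0,20],[0,0,-2,0,0,0,20],[0,0,-2,0,0,0,20],[0,0,-2,0,0,0,20],[0,0,-1,0,0,0,20],[0,0,0,0,0,0,20],[0,0,0,0,0,0,20]],
])

```text
time_s: 12.8
eef_pos: [0.4402, 0.4192, 0.0799]
eef_rot: [-0.0, -0.378, 0.926, -0.0]
wrist_force: [-0.1, -1.0, -0.6]
opening: 0.464
grasp_force: 61.4
```

```bash
python3 - <<'E'
from h import *
from bench import ctrl
w=ctrl.camera("wrist");o=ctrl.get_obs();print(o["eef_pos"],o["wrist_force"],o["torque"])
P=wcloud(w);near=np.hypot(P[...,0]-.441,P[...,1]-.419)<.05
for a,b in((.062,.08),(.08,.1)):
    m=near&(P[...,2]>a)&(P[...,2]<b);print(a,m.sum(),np.nanmedian(P[m],0) if m.sum() else 0)
cv2.imwrite("pics/w7.png",cv2.resize(w["frame"][80:340,190:450],(520,520)))
E
```

```text
[0.44020956 0.41915977 0.07995141] [1.21441958 0.66158489 1.07049069] [ 0.00945499 -0.01925834 -0.0053731 ]
0.062 2169 [0.42680638 0.40628377 0.06685825]
0.08 1793 [0.42625816 0.40499634 0.09274955]
```

View pics/w7.png

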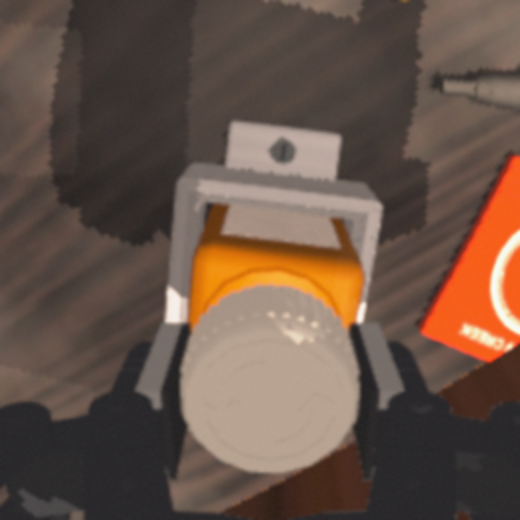

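The cap is free: the shoulder is still at 0.067 m and there is almost no pull. Lifting straight out by 75 mm.

jog_arm([
  [[0,0,-4,0,0,0,20],[0,0,-9,0,0,0,20],[0,0,-10,0,0,0,20],[0,0,-10,0,0,0,20],[0,0,-10,0,0,0,20],[0,0,-10,0,0,0,20],[0,0,-10,0,0,0,20],[0,0,-8,0,0,0,20],[0,0,-4,0,0,0,20],[0,0,0,0,0,0,20]],
])

```text
time_s: 13.85
eef_pos: [0.4406, 0.4196, 0.1559]
eef_rot: [0.001, -0.378, 0.926, 0.0]
wrist_force: [0.6, 0.8, -1.0]
opening: 0.465
grasp_force: 61.4
```

jog_arm([
  [[0,0,0,0,0,0,20],[0,0,0,0,0,0,20],[0,0,0,0,0,0,20],[0,0,0,0,0,0,20],[0,0,0,0,0,0,20],[0,0,0,0,0,0,20],[0,0,0,0,0,0,20],[0,0,0,0,0,0,20],[0,0,0,0,0,0,20],[0,0,0,0,0,0,20]],
])

```text
time_s: 14.85
eef_pos: [0.4403, 0.4193, 0.1552]
eef_rot: [-0.0, -0.378, 0.926, -0.0]
wrist_force: [0.6, -1.0, -1.5]
opening: 0.465
grasp_force: 61.4
```

```bash
python3 - <<'E'
from h import *
from bench import ctrl
c=ctrl.camera("scene");w=ctrl.camera("wrist");o=ctrl.get_obs();print(o["eef_pos"],o["eef_rot"],o["wrist_force"],o["grasp_force"],np.abs(o["dq"]).max(),o["time_s"])
cv2.imwrite("pics/s8.png",np.hstack([cv2.resize(c["frame"][90:210,240:360],(400,400)),cv2.resize(w["frame"][100:340,200:440],(400,400))]))
E
```

```text
[0.44035636 0.41932897 0.15520568] [ 1.40229084e-05 -3.78438938e-01  9.25626258e-01  9.31819256e-06] [-0.25744857  0.10095051 -1.05463592] 61.39165258035064 0.0016029530222257113 14.95
```

View pics/s8.png

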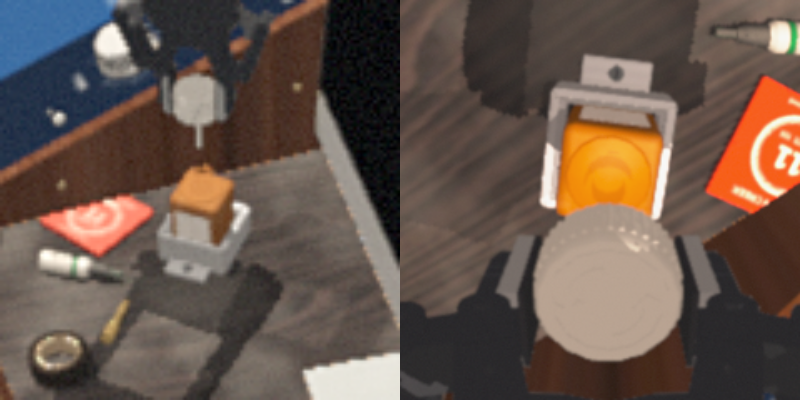

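The cap is held level at crop (197,100), with its rod hanging clear above the open mouth at (203,170), and the bottle is still seated. Handing in.

```bash
python3 -c "
from bench import ctrl
print(ctrl.hand_in())"
```

```text
the job is handed in; nothing more can be done
None
```

I handed the job in at about 15 s: the bottle is seated in the holder's pocket, and the gripper holds the freed cap level with its rod tip about 30 mm above the open mouth; no verdict came back.

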